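# Set the length stop one hole longer and bring the strip up to it

## Robot

A 6-joint arm with a two-finger parallel gripper is mounted at the origin on the work surface. World frame = base frame: x ahead of the robot, y to its left, z up, the work surface at z = 0. Lengths are in m, angles in degrees, forces in N, time in s.
With the tool pointing down it reaches from about 0.375 to 0.9 m from the base axis. Payload 3.1 kg.
Tool frame: the origin (TCP) lies at the very end of the fingers, on their centre line; the grasp point (between the pads) lies 19 mm behind it (bot.tcp_to_grasp is the distance from the TCP to the grasp point, in m); z points along the fingers, y is the direction in which the jaws open and shut (so a half turn about z gives the same grasp; the last joint's range is limited). The gripper opens to 87 mm and grips with 3 to 60 N. Pads are 19 mm wide; open, the fingers measure 117 mm over their backs; the gripper's body (75 mm by 190 mm) begins 51 mm behind the grasp point.
Start: joints at [57.324, 30.224, 82.088, -0, 67.689, -10.227], TCP at [0.239, 0.578, 0.223] pointing down, gripper open.
Joint ranges: [-176.69, 176.69], [-43.24, 126.21], [12.49, 139.97], [-82, 262], [0, 151.66], [-163.58, 163.58]. Speed limits (degrees/s): [159.86, 159.86, 180, 180, 180, 180].

## Interface

Orientations are given as a 3x3 rotation matrix whose columns are the frame's x, y, z axes.
In Python, from rig import telemetry, eyes, order, bot gives the robot as it stands. The module is installed in compiled form; this text tells all that it offers.
- The arm moves only by the tool servo_tool, never from a script. Its argument "targets" is a list of rows, each a list of 2 entries, a list of its own where there are three numbers: the shift along the tool's x, y, z in m, then the turn, a rotation vector about the tool's x, y, z in rad. In form: [[[tx, ty, tz], [wx, wy, wz]], ...]. A call has 1 to 12 rows; each row is the pose to reach, as a shift and turn from the pose commanded when the call began, along the tool's axes at that moment; what a row does not reach only later rows make up. A row lasts 1/8 s, in which the tool goes at most 62.5 mm and 10.7 degrees, less where a joint would pass 70% of its speed; a pose out of reach is approached as far as the arm can. A call with a gripper value outside its range is refused whole. "gripper" is the finger opening in m, from 0 to 0.087, set as the call begins (left out, the last holds). The fingers move at their own pace and stop on an object; the grip force is fixed at half the most. Time passes only in rows, so rows that repeat a pose let the fingers close. It gives the time, the measured TCP pose, the force and the opening at its end, in the units of the state.
- telemetry.read_state(): the state, without advancing time (a new reading comes with each control period).
- eyes.capture(name): name is "side" or "top"; returns a dict with "pixels" (480x640x3 uint8, blue, green, red), "intrinsics" (3x3 intrinsics, pixels), "extrinsics" (4x4, takes a point from camera to world coordinates). Camera axes: x right, y down, z forward; pixel columns grow to the right and rows downward; lengths in m; the calibration is good to about 2 mm. A picture is of the moment at which its call begins. There is no depth.
- order.hand_in(): hands the job in, once; it reports no verdict.
The state is a dict: "time_s": time; "joint_positions": joint angles; "qvel": joint speeds; "tau": joint torques, N m; "position": TCP position; "tcp_rot": TCP orientation; "force": force on the tool from outside, world axes, zero at the start; "moment": the same for the moment, N m; "opening": opening from 0.0 (shut) to 1.0 (fully open).
Only numpy, scipy, OpenCV 4.12 (cv2) and the standard library are available. Lean on these libraries where they do the work, as an engineer would, in place of code of your own. Each camera call takes 0.05 s, during which the arm holds its last target. There are 200 camera calls.

## Task

The next strips are to be cut one hole longer: on the cutting jig, squeeze the red snap button of the length stop flush and slide the aluminium tube out, away from the fence, until the button clicks fully out of the very next hole, without ever wrenching the tube against the button. Then slide the wooden strip along the fence, flat on the jig, until its end gently meets the stop plate; let go and leave everything else on the bench where it lies.

Things in the scene. Friction and masses are not known exactly. Their poses are not given: they have to be found in the camera images.
- jig: cutting jig screwed to the bench: white board 22 mm thick spanning x -90..90, y -110..55 mm in its own frame (z up, y along the fence towards the stop; origin on the bench top). Brown fence on it, 26 mm high, x 0..18, y -110..55, working face at x = 0 facing -x. Behind it a dark clamp block (x 41..89, y -58..-13, top at z 74) holds the stop's bar
- inner_bar: square steel bar, 25 mm, fixed to the jig along its y, axis at jig x 65, z 50 mm, y 5..190; the tube slides on it and it carries the red button. Origin on its axis at the button (jig y 130); axes as the jig's
- stop_tube: length stop: square aluminium tube, outside 30 mm, wall 2 mm, 175 mm long, sliding on the bar along the jig's y (out = +y) with about 4 N of friction; four round 12 mm holes in its +x face. Origin on its axis at the outer end; axes as the jig's. There a dark stop plate 6 mm thick, 40 mm high, reaches 88 mm to -x from the tube's side
- button_tip (a point): top of the red spring button's 10 mm dome. It sits on the bar (does not travel with the tube), points to the jig's +x, at jig y 130, z 50; fully out its tip is at jig x 84.5 mm, 4.5 mm proud of the tube. It starts in the second hole from the stop plate; the next hole, on the fence side, is 2 to 6 cm away, not measured: at the click the button stops the tube
- snap_button (a joint): how far the red button is pressed, m: 0 fully out, 0.0045 flush with the tube's face, about 0.0065 riding under the tube's wall. Spring 3 N at 0, 6 N at flush. Out, it locks the tube. Squeezed flush between fingers across the tube, its dome ducks under the hole's rim as the tube is drawn along with 10 to 20 N; then it rides under the wall
- stop_face (a point): point of the stop plate's face (facing the jig's -y) that the strip's end meets: jig x -11, z 29.5 mm; it starts at jig y 215 mm and travels with the tube
- batten: dark brown wooden strip, 20 mm (x) by 400 mm (y) by 15 mm high, about 65 g, loose on the jig board in front of the fence (1 to 4 mm off it), its axes nearly parallel to the jig's. Origin at the centre of its underside, 22 mm above the bench
- batten_end (a point): centre of the strip's end face towards the stop, 200 mm along the strip's y, 7.5 mm above its underside
- batten_tail (a point): centre of the strip's other end face, 200 mm along the strip's -y; this end overhangs the bench, clear of the board and the fence
- saw: bystander: small back saw with a wooden handle, lying on the right, 370 mm long
- tape: bystander: roll of masking tape, 104 mm across, 25 mm high
- glue: bystander: white glue bottle with an orange cap, 68 mm across, 190 mm high
- clamp: bystander: dark bar clamp with a red handle lying on the left, 310 mm long
- sander: bystander: cork sanding block in red paper, 67 x 112 x 29 mm, on the bench behind the fence
- pencil: bystander: flat green carpenter's pencil, 14 x 120 x 8 mm, on the jig board in front of the strip
- offcut: bystander: short dark wooden offcut 20 x 55 x 15 mm, on the jig board in front of the strip
- square: bystander: try square with a blue stock 130 mm long and a steel blade 200 mm long

How it is judged (in metres and radians):
On the way, in this order (a step that is already met when the one before it is completed fails the run):
1. the button has been pressed flush with the tube (value of joint snap_button above 0.004 m), for 0.05 s.
2. the button has clicked fully out of the next hole (value of joint snap_button below 0.0012 m and y of stop_face in the frame of jig between 0.223 and 0.262 m), for 0.2 s.
3. the strip lies along the fence with its end against the stop plate (y of batten_end in the frame of stop_face between -0.003 and 0.002 m and x of batten_end in the frame of jig between -0.016 and -0.006 m and x of batten in the frame of jig between -0.016 and -0.006 m and z of batten_end in the frame of jig between 0.027 and 0.033 m and angle between the y axis of batten and the y axis of jig, either way round below 0.03 rad), for 0.2 s.
At the end, for the whole second after the job is handed in: The button stands fully out (less than 1.2 mm pressed) in the next hole, the stop face 223 to 262 mm along the jig's y; the strip lies flat on the jig board, at rest, its end within 3 mm of the stop face, within 6 mm of the fence and parallel to it within 0.03 rad (all of step 2 and all of step 3 and linear speed of batten below 0.02 m/s); the robot touches nothing.
It fails at once if the tube wrenched against its button with more than 25 N (contact force between inner_bar and stop_tube above 25 N).
It fails at once if the strip rammed against the stop with more than 15 N (contact force between batten and stop_tube above 15 N).
It fails at once if another thing on the bench or jig shifted by more than 15 mm (distance of any of saw, tape, glue, clamp, sander, pencil, offcut, square from where it was at the start of the episode above 0.015 m).
It also fails if it takes over 54 s, if anything falls off the work surface, if the arm or the gripper's body presses on something with over 40 N, if the wrist force passes 120 N, or if a joint passes its speed limit or range.

## Working session

There is one attempt and no reset: what is moved stays moved. The work goes in short steps, Python scripts to look and compute and a tool call to move; the robot and the scene stay as the last step left them, time stands still between calls to the robot, and variables do not carry over. Pictures are saved under pics/ and viewed, about 8 in all and at most 12, crops included, and the job is handed in when it is done.

Besides the shell and the picture viewer there is one more tool, called after "Call:" as a command line: name --argument value ..., lists and objects as JSON in quotes. servo_tool: Moves the arm, as the interface text tells. Its arguments: {"type":"object","properties":{"targets":{"type":"array","items":{"type":"array"}},"gripper":{"type":"number"}},"required":["targets"]}

```bash
mkdir -p pics
python3 - <<'E'
from rig import telemetry, eyes, bot
import cv2,json
s=telemetry.read_state();print(s)
for n in("top","side"):
    c=eyes.capture(n);cv2.imwrite(f"pics/{n}0.png",c["pixels"]);print(n,c["intrinsics"].tolist(),c["extrinsics"].round(4).tolist())
E
```

```text
{'time_s': 0.0, 'joint_positions': array([ 5.73260071e+01,  3.02789944e+01,  8.21559551e+01, -9.80538644e-04,
        6.76889798e+01, -1.02275808e+01]), 'qvel': array([0.03307446, 0.09360463, 0.00373838, 0.07099129, 0.12145621,
       0.01966792]), 'tau': array([ 1.47246094e-03, -4.40042138e+01, -1.76592064e+01,  6.33905525e-02,
        5.80745330e-02, -1.77681654e-04]), 'position': array([0.23821734, 0.57703293, 0.22157372]), 'tcp_rot': array([[-9.24239321e-01,  3.81811924e-01, -1.15437156e-03],
       [ 3.81813491e-01,  9.24237584e-01, -1.82924212e-03],
       [ 3.68487125e-04, -2.13141213e-03, -9.99997661e-01]]), 'force': array([ 0.61383688, -0.08928908, -0.60783439]), 'moment': array([-0.02035059,  0.01198246,  0.0175423 ]), 'opening': 1.0011365590946748}
top [[457.207143109232, 0.0, 321.0112164524944], [0.0, 457.207143109232, 235.7372343809839], [0.0, 0.0, 1.0]] [[0.016, -0.9808, 0.1942, 0.3642], [-0.9996, -0.0203, -0.0202, 0.0314], [0.0238, -0.1938, -0.9807, 1.2069], [0.0, 0.0, 0.0, 1.0]]
side [[433.3248292534251, 0.0, 321.96749227844793], [0.0, 433.3248292534251, 233.4835261838134], [0.0, 0.0, 1.0]] [[0.9394, -0.2023, 0.2769, 0.2904], [-0.3429, -0.5514, 0.7605, -0.8279], [-0.0012, -0.8093, -0.5874, 0.7293], [0.0, 0.0, 0.0, 1.0]]
```

View pics/top0.png

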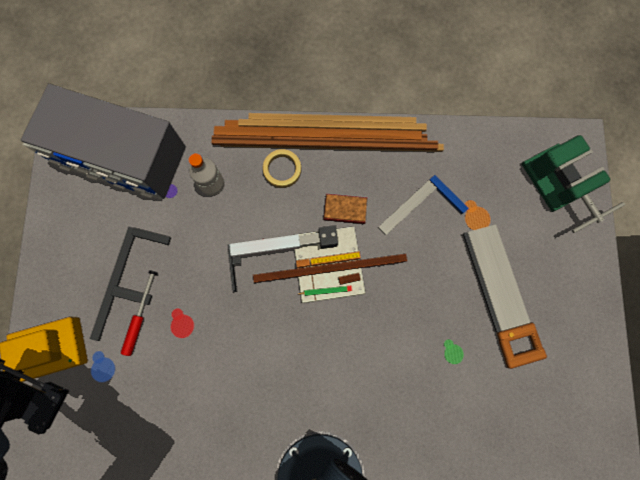

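View pics/side0.png

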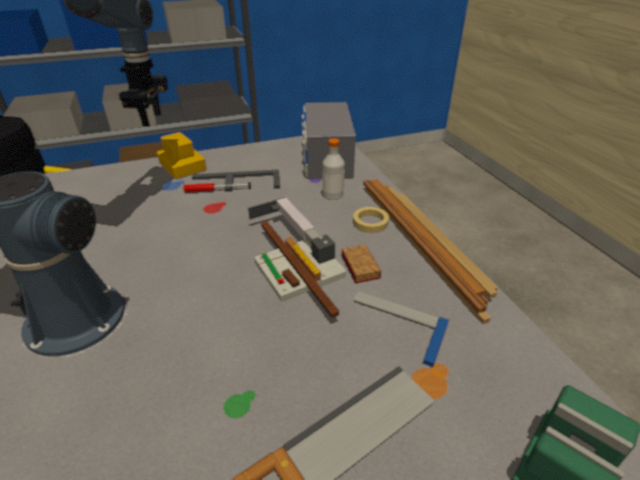

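The top view shows the jig at about (330,265), the tube running left to the stop plate at (235,265), and the strip from (254,279) to (406,258). I'll enlarge that area to measure it.

Run:
```python
import cv2
a=cv2.imread("pics/top0.png")[220:310,220:420]
cv2.imwrite("pics/c1.png",cv2.resize(a,None,fx=4,fy=4,interpolation=cv2.INTER_CUBIC))
```

```text
(no output)
```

View pics/c1.png

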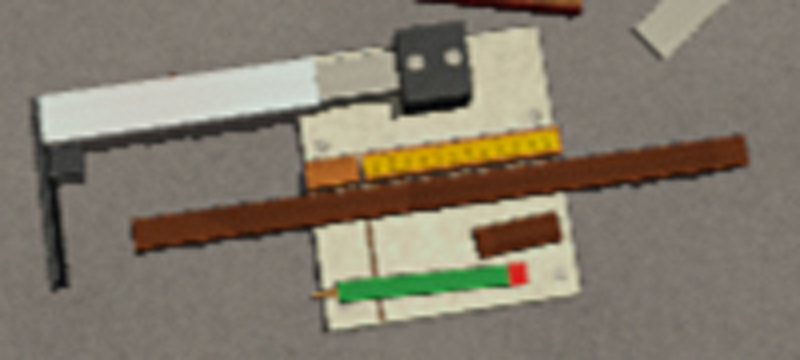

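```bash
cat > h.py <<'E'
import numpy as np
from scipy.optimize import least_squares
K=np.array([[457.207143109232,0,321.0112164524944],[0,457.207143109232,235.7372343809839],[0,0,1]])
E=np.array([[0.016,-0.9808,0.1942,0.3642],[-0.9996,-0.0203,-0.0202,0.0314],[0.0238,-0.1938,-0.9807,1.2069]])
def proj(p,K=K,E=E):
    c=(np.asarray(p)-E[:,3])@E[:,:3]; return (c@K.T)[:,:2]/c[:,2:]
def back(uv,z,K=K,E=E):
    d=E[:,:3]@np.linalg.solve(K,[*uv,1]); return E[:,3]+d*(z-E[2,3])/d[2]
def crop(u,v): return np.array([u/4+220,v/4+220])
def T(q,p):
    c,s=np.cos(q[2]),np.sin(q[2]);p=np.atleast_2d(p)
    return np.c_[q[0]+c*p[:,0]-s*p[:,1],q[1]+s*p[:,0]+c*p[:,1],p[:,2]]
E
python3 - <<'E'
from h import *
J=np.array([[-90,55,22],[-90,-110,22],[90,-110,22],[18,55,48],[18,-110,48],[89,-13,74],[89,-58,74],[80,215,65],[50,215,65]])/1e3
U=np.array([crop(*p) for p in [(328,331),(580,293),(541,27),(303,163),(560,127),(395,31),(465,23),(40,95),(46,143)]])
r=least_squares(lambda q:(proj(T(q,J))-U).ravel(),[.45,0,0],loss='soft_l1')
print(r.x,np.degrees(r.x[2]));print((proj(T(r.x,J))-U).round(2).tolist())
q=r.x
B=[back(crop(*p),.037) for p in [(132,220),(137,252),(746,135),(748,165)]]
R=np.array([[np.cos(q[2]),-np.sin(q[2])],[np.sin(q[2]),np.cos(q[2])]])
for b in B: print('batten',b.round(4),((b[:2]-q[:2])@R).round(4))
for n,p in dict(btn=[.0845,.13,.05],btnaxis=[.065,.13,.05],plate=[-.011,.215,.0295],outer=[.065,.215,.05],inner=[.065,.04,.05]).items(): print(n,T(q,p).round(4))
for n,p in dict(inn=(316,57),inn2=(319,104)).items():
    b=back(crop(*p),.065);print(n,((b[:2]-q[:2])@R).round(4))
E
```

```text
[0.51916522 0.01266003 0.15703041] 8.997179843416882
[[-0.01, 0.37], [0.35, 0.88], [-0.66, -0.09], [0.46, -0.41], [-0.12, -0.14], [0.13, -0.02], [0.18, -0.36], [-0.07, 0.15], [-0.34, -0.21]]
batten [0.49   0.1796 0.037 ] [-0.0027  0.1694]
batten [0.4696 0.1755 0.037 ] [-0.0235  0.1686]
batten [ 0.5527 -0.2158  0.037 ] [-0.0026 -0.2309]
batten [ 0.5331 -0.2167  0.037 ] [-0.0221 -0.2287]
btn [[0.5823 0.1543 0.05  ]]
btnaxis [[0.563  0.1512 0.05  ]]
plate [[0.4747 0.2233 0.0295]]
outer [[0.5497 0.2352 0.05  ]]
inner [[0.5771 0.0623 0.05  ]]
inn [0.081  0.0391]
inn2 [0.0506 0.0412]
```

Run:
```python
from h import *
from rig import telemetry
s=telemetry.read_state();R=s["tcp_rot"]
yaw=np.degrees(np.arctan2(R[1,1],R[0,1]));print(yaw, (yaw-8.997),np.radians(yaw-8.997))
d=np.array([.5630-.239,.1512-.578,.130-.223]);print(R.T@d)
print('glue',back((208,188),0))
```

```text
67.55246828376559 58.55546828376559 1.0219857165988229
[-0.46245066 -0.27056582  0.09336359]
glue [0.72970028 0.31740214 0.        ]
```

Call:
servo_tool --targets '[[[-0.05,-0.03,0],[0,0,0.12]],[[-0.1,-0.06,0],[0,0,0.25]],[[-0.15,-0.09,0],[0,0,0.38]],[[-0.2,-0.12,0],[0,0,0.51]],[[-0.25,-0.15,0.0],[0,0,0.64]],[[-0.3,-0.18,0.02],[0,0,0.77]],[[-0.35,-0.21,0.04],[0,0,0.9]],[[-0.4,-0.235,0.06],[0,0,1.02]],[[-0.44,-0.26,0.08],[0,0,1.022]],[[-0.4625,-0.2705,0.093],[0,0,1.022]],[[-0.4625,-0.2705,0.093],[0,0,1.022]],[[-0.4625,-0.2705,0.093],[0,0,1.022]]]' --gripper 0.087

```text
time_s: 1.6
position: [0.5618, 0.1522, 0.1298]
tcp_rot: [[-0.157, 0.988, -0.001], [0.988, 0.157, 0.001], [0.001, -0.001, -1.0]]
force: [0.5, 0.5, 0.5]
opening: 1.0
```

Call:
servo_tool --targets '[[[0,0,0],[0,0,0]],[[0,0,0],[0,0,0]]]'

```text
time_s: 1.85
position: [0.5623, 0.1522, 0.1302]
tcp_rot: [[-0.158, 0.987, 0.001], [0.987, 0.158, 0.0], [-0.0, 0.001, -1.0]]
force: [-0.0, -0.6, 0.2]
opening: 1.002
```

```bash
cat > st.py <<'E'
from h import *
from rig import telemetry
q=np.array([0.51916522,0.01266003,0.15703041]);c,n=np.cos(q[2]),np.sin(q[2]);RJ=np.array([[c,-n,0],[n,c,0],[0,0,1]])
def st():
    s=telemetry.read_state();p=(s["position"]-[q[0],q[1],0])@RJ
    print('t',round(s["time_s"],2),'jig pos mm',(p*1e3).round(2),'F jig',(s["force"]@RJ).round(2),'M',(s["moment"]@RJ).round(2),'open mm',round(s["opening"]*87,2),'yaw err deg',round(np.degrees(np.arctan2(*(RJ.T@s["tcp_rot"])[[1,0],1])),2),'z',(RJ.T@s["tcp_rot"])[:,2].round(4))
    return s
if __name__=="__main__": st()
E
python3 - <<'E'
from st import *;from rig import eyes;import cv2
st()
a=eyes.capture("top")["pixels"][200:320,200:400];b=eyes.capture("side")["pixels"][170:310,220:370]
cv2.imwrite("pics/a1.png",cv2.resize(a,(800,480),interpolation=cv2.INTER_CUBIC))
cv2.imwrite("pics/b1.png",cv2.resize(b,(600,560),interpolation=cv2.INTER_CUBIC))
E
```

```text
t 1.85 jig pos mm [ 64.47 131.07 130.25] F jig [-0.12 -0.58  0.21] M [-0.05  0.04 -0.02] open mm 87.17 yaw err deg 0.11 z [ 8.e-04 -0.e+00 -1.e+00]
```

Call:
servo_tool --targets '[[[0,0,0.03],[0,0,0]],[[0,0,0.06],[0,0,0]],[[0,0,0.085],[0,0,0]],[[0,0,0.099],[0,0,0]],[[0,0,0.099],[0,0,0]],[[0,0,0.099],[0,0,0]]]' --gripper 0.05

```text
time_s: 2.7
position: [0.5635, 0.1512, 0.0314]
tcp_rot: [[-0.156, 0.988, 0.002], [0.988, 0.156, 0.0], [-0.0, 0.002, -1.0]]
force: [0.2, 0.4, 0.6]
opening: 0.578
```

Run:
```python
from st import *;from rig import eyes;import cv2
st()
a=eyes.capture("top")["pixels"][210:290,200:330];b=eyes.capture("side")["pixels"][170:290,220:370]
a=cv2.resize(a,(780,480),interpolation=cv2.INTER_CUBIC)[:,:400*2]
cv2.imwrite("pics/a1.png",a)
cv2.imwrite("pics/b1.png",cv2.resize(b,(600,480),interpolation=cv2.INTER_CUBIC))
```

```text
t 2.7 jig pos mm [ 65.47 129.87  31.36] F jig [0.3  0.39 0.63] M [-0.06  0.08 -0.05] open mm 50.25 yaw err deg 0.01 z [ 1.6e-03 -1.0e-04 -1.0e+00]
```

View pics/b1.png

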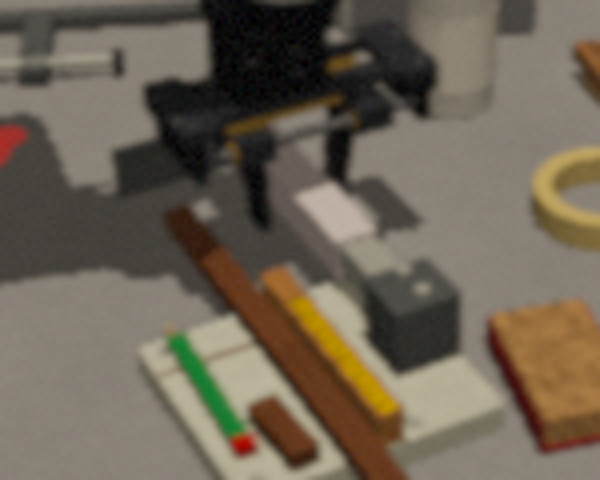

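The side crop shows the fingers straddling the tube at about (260,190) and (340,150), with nothing touching. I'll close in stages and watch the force.

Call:
servo_tool --targets '[[[0,0,0],[0,0,0]],[[0,0,0],[0,0,0]],[[0,0,0],[0,0,0]]]' --gripper 0.037

```text
time_s: 3.18
position: [0.5645, 0.1512, 0.0311]
tcp_rot: [[-0.156, 0.988, 0.004], [0.988, 0.156, 0.0], [-0.0, 0.004, -1.0]]
force: [2.9, 0.7, 0.4]
opening: 0.433
```

Call:
servo_tool --targets '[[[0,0,0],[0,0,0]],[[0,0,0],[0,0,0]],[[0,0,0],[0,0,0]]]' --gripper 0.034

```text
time_s: 3.55
position: [0.5641, 0.1511, 0.031]
tcp_rot: [[-0.156, 0.988, 0.003], [0.988, 0.156, 0.0], [-0.0, 0.003, -1.0]]
force: [4.3, 1.6, 2.6]
opening: 0.389
```

```bash
python3 st.py
```

```text
t 3.55 jig pos mm [ 66.   129.74  30.99] F jig [4.53 0.91 2.58] M [ 0.   -0.69 -0.02] open mm 33.82 yaw err deg -0.01 z [ 2.7e-03 -2.0e-04 -1.0e+00]
```

Call:
servo_tool --targets '[[[0,0,0],[0,0,0]],[[0,0,0],[0,0,0]],[[0,0,0],[0,0,0]]]' --gripper 0.031

```text
time_s: 3.92
position: [0.564, 0.1511, 0.031]
tcp_rot: [[-0.156, 0.988, 0.003], [0.988, 0.156, 0.0], [-0.0, 0.003, -1.0]]
force: [5.3, 0.9, 2.8]
opening: 0.361
```

```bash
python3 st.py
```

```text
t 3.92 jig pos mm [ 65.91 129.74  30.97] F jig [5.38 0.05 2.78] M [ 0.08 -0.79 -0.01] open mm 31.4 yaw err deg -0.01 z [ 2.6e-03 -2.0e-04 -1.0e+00]
```

Call:
servo_tool --targets '[[[0,0,0],[0,0,0]],[[0,0,0],[0,0,0]],[[0,0,0],[0,0,0]]]' --gripper 0.028

```text
time_s: 4.3
position: [0.5644, 0.1512, 0.031]
tcp_rot: [[-0.157, 0.988, 0.003], [0.988, 0.157, 0.0], [-0.0, 0.003, -1.0]]
force: [6.5, 1.2, 2.2]
opening: 0.344
```

```bash
python3 st.py
```

```text
t 4.3 jig pos mm [ 66.32 129.74  30.99] F jig [6.57 0.17 2.17] M [ 0.03 -0.88  0.05] open mm 29.95 yaw err deg 0.02 z [ 3.4e-03 -3.0e-04 -1.0e+00]
```

Call:
servo_tool --targets '[[[0,0,0],[0,0,0]],[[0.0005,0,0],[0,0,0]],[[0.001,0,0],[0,0,0]]]' --gripper 0.02

```text
time_s: 4.68
position: [0.5644, 0.1512, 0.031]
tcp_rot: [[-0.157, 0.988, 0.004], [0.988, 0.157, -0.001], [-0.002, 0.003, -1.0]]
force: [5.4, -4.1, 1.2]
opening: 0.343
```

```bash
python3 st.py
```

```text
t 4.67 jig pos mm [ 66.32 129.75  31.  ] F jig [ 4.7  -4.87  1.2 ] M [-0.63 -0.84  0.09] open mm 29.87 yaw err deg 0.06 z [ 0.0033 -0.0018 -1.    ]
```

Call:
servo_tool --targets '[[[0.0003,0,0],[0,0,0]],[[0.0006,0,0],[0,0,0]],[[0.001,0,0],[0,0,0]]]'

```text
time_s: 5.05
position: [0.5643, 0.1514, 0.031]
tcp_rot: [[-0.158, 0.988, 0.004], [0.988, 0.158, -0.002], [-0.003, 0.003, -1.0]]
force: [5.5, -4.7, 1.8]
opening: 0.342
```

```bash
python3 st.py
```

```text
t 5.05 jig pos mm [ 66.31 129.92  31.  ] F jig [ 4.73 -5.47  1.83] M [-1.03 -0.86  0.07] open mm 29.74 yaw err deg 0.07 z [ 0.0032 -0.0028 -1.    ]
```

Call:
servo_tool --targets '[[[0.0003,0,0],[0,0,0]],[[0.0006,0,0],[0,0,0]],[[0.001,0,0],[0,0,0]]]'

```text
time_s: 5.42
position: [0.5643, 0.1517, 0.031]
tcp_rot: [[-0.158, 0.987, 0.004], [0.987, 0.158, -0.003], [-0.004, 0.003, -1.0]]
force: [5.8, -7.4, 1.9]
opening: 0.344
```

```bash
python3 st.py
```

```text
t 5.42 jig pos mm [ 66.31 130.26  30.99] F jig [ 4.61 -8.18  1.88] M [-1.33 -0.8   0.01] open mm 29.96 yaw err deg 0.07 z [ 0.003  -0.0036 -1.    ]
```

Call:
servo_tool --targets '[[[0.0003,0,0],[0,0,0]],[[0.0006,0,0],[0,0,0]],[[0.0007,0,0],[0,0,0]]]'

```text
time_s: 5.8
position: [0.5642, 0.1522, 0.031]
tcp_rot: [[-0.158, 0.987, 0.004], [0.987, 0.158, -0.003], [-0.004, 0.003, -1.0]]
force: [6.2, -7.7, 2.2]
opening: 0.342
```

```bash
python3 st.py
```

```text
t 5.8 jig pos mm [ 66.34 130.82  30.98] F jig [ 4.89 -8.55  2.19] M [-1.32 -0.8  -0.  ] open mm 29.71 yaw err deg 0.08 z [ 0.003  -0.0038 -1.    ]
```

Call:
servo_tool --targets '[[[0.0003,0,0],[0,0,0]],[[0.0006,0,0],[0,0,0]],[[0.001,0,0],[0,0,0]]]'

```text
time_s: 6.18
position: [0.564, 0.1532, 0.031]
tcp_rot: [[-0.158, 0.987, 0.003], [0.987, 0.158, -0.003], [-0.004, 0.003, -1.0]]
force: [5.3, -7.2, 1.7]
opening: 0.337
```

```bash
python3 st.py
```

```text
t 6.17 jig pos mm [ 66.3  131.81  30.97] F jig [ 4.1  -7.92  1.72] M [-1.22 -0.77 -0.01] open mm 29.34 yaw err deg 0.08 z [ 0.0029 -0.0038 -1.    ]
```

Call:
servo_tool --targets '[[[0.0003,0,0],[0,0,0]],[[0.0006,0,0],[0,0,0]],[[0.0007,0,0],[0,0,0]]]'

```text
time_s: 6.55
position: [0.5639, 0.1537, 0.031]
tcp_rot: [[-0.158, 0.987, 0.003], [0.987, 0.158, -0.004], [-0.004, 0.003, -1.0]]
force: [5.0, -7.9, 1.3]
opening: 0.345
```

```bash
python3 st.py
```

```text
t 6.55 jig pos mm [ 66.28 132.27  30.96] F jig [ 3.72 -8.61  1.31] M [-1.52 -0.77  0.03] open mm 29.97 yaw err deg 0.09 z [ 0.0029 -0.0041 -1.    ]
```

Call:
servo_tool --targets '[[[0.0004,0,0],[0,0,0]],[[0.0008,0,0],[0,0,0]],[[0.0012,0,0],[0,0,0]]]'

```text
time_s: 6.92
position: [0.5639, 0.1543, 0.031]
tcp_rot: [[-0.158, 0.987, 0.004], [0.987, 0.158, -0.004], [-0.005, 0.003, -1.0]]
force: [7.0, -11.0, 2.0]
opening: 0.342
```

```bash
python3 st.py
```

```text
t 6.92 jig pos mm [ 66.31 132.88  30.98] F jig [  5.2  -11.92   2.01] M [-1.76 -0.76  0.03] open mm 29.74 yaw err deg 0.1 z [ 0.0028 -0.005  -1.    ]
```

Call:
servo_tool --targets '[[[0.0004,0,0],[0,0,0]],[[0.0008,0,0],[0,0,0]],[[0.001,0,0],[0,0,0]]]'

```text
time_s: 7.3
position: [0.5638, 0.1549, 0.031]
tcp_rot: [[-0.158, 0.987, 0.004], [0.987, 0.158, -0.005], [-0.005, 0.003, -1.0]]
force: [5.8, -11.6, 1.8]
opening: 0.341
```

```bash
python3 st.py
```

```text
t 7.3 jig pos mm [ 66.31 133.5   31.  ] F jig [  3.94 -12.41   1.76] M [-2.05 -0.79 -0.07] open mm 29.69 yaw err deg 0.12 z [ 0.0028 -0.0054 -1.    ]
```

Call:
servo_tool --targets '[[[0.0004,0,0],[0,0,0]],[[0.0008,0,0],[0,0,0]],[[0.0008,0,0],[0,0,0]]]'

```text
time_s: 7.68
position: [0.5637, 0.1551, 0.031]
tcp_rot: [[-0.159, 0.987, 0.004], [0.987, 0.159, -0.006], [-0.006, 0.003, -1.0]]
force: [6.8, -13.1, 1.7]
opening: 0.341
```

```bash
python3 st.py
```

```text
t 7.67 jig pos mm [ 66.3  133.74  30.98] F jig [  4.66 -14.     1.69] M [-2.3  -0.82 -0.05] open mm 29.69 yaw err deg 0.13 z [ 0.0026 -0.0062 -1.    ]
```

Call:
servo_tool --targets '[[[0.0004,0,0],[0,0,0]],[[0.0008,0,0],[0,0,0]],[[0.0008,0,0],[0,0,0]]]'

```text
time_s: 8.05
position: [0.5637, 0.1553, 0.031]
tcp_rot: [[-0.159, 0.987, 0.004], [0.987, 0.159, -0.007], [-0.007, 0.002, -1.0]]
force: [6.8, -15.8, 2.0]
opening: 0.343
```

```bash
python3 st.py
```

```text
t 8.05 jig pos mm [ 66.29 133.91  30.99] F jig [  4.29 -16.64   2.01] M [-2.65 -0.71 -0.01] open mm 29.87 yaw err deg 0.15 z [ 0.0025 -0.007  -1.    ]
```

Call:
servo_tool --targets '[[[0.0004,0,0],[0,0,0]],[[0.0007,0,0],[0,0,0]],[[0.0007,0,0],[0,0,0]]]'

```text
time_s: 8.43
position: [0.5637, 0.1558, 0.031]
tcp_rot: [[-0.159, 0.987, 0.004], [0.987, 0.159, -0.007], [-0.007, 0.003, -1.0]]
force: [6.7, -16.2, 3.1]
opening: 0.338
```

```bash
python3 st.py
```

```text
t 8.43 jig pos mm [ 66.32 134.39  30.98] F jig [  4.13 -17.07   3.12] M [-2.67 -0.69 -0.02] open mm 29.43 yaw err deg 0.15 z [ 0.0025 -0.0073 -1.    ]
```

Call:
servo_tool --targets '[[[0.0003,0,0],[0,0,0]],[[0.0005,0,0],[0,0,0]],[[0.0005,0,0],[0,0,0]]]'

```text
time_s: 8.8
position: [0.5632, 0.1586, 0.031]
tcp_rot: [[-0.158, 0.987, 0.003], [0.987, 0.158, -0.003], [-0.004, 0.003, -1.0]]
force: [5.9, -7.3, 2.8]
opening: 0.34
```

Run:
```python
from st import *;from rig import eyes;import cv2
st()
a=eyes.capture("top")["pixels"][210:290,200:330];b=eyes.capture("side")["pixels"][170:290,220:370]
a=cv2.resize(a,(780,480),interpolation=cv2.INTER_CUBIC)[:,:400*2]
cv2.imwrite("pics/a2.png",a)
```

```text
t 8.8 jig pos mm [ 66.3  137.28  30.99] F jig [ 4.64 -8.13  2.84] M [-1.35 -0.85  0.07] open mm 29.58 yaw err deg 0.07 z [ 0.0029 -0.0039 -1.    ]
```

View pics/a2.png

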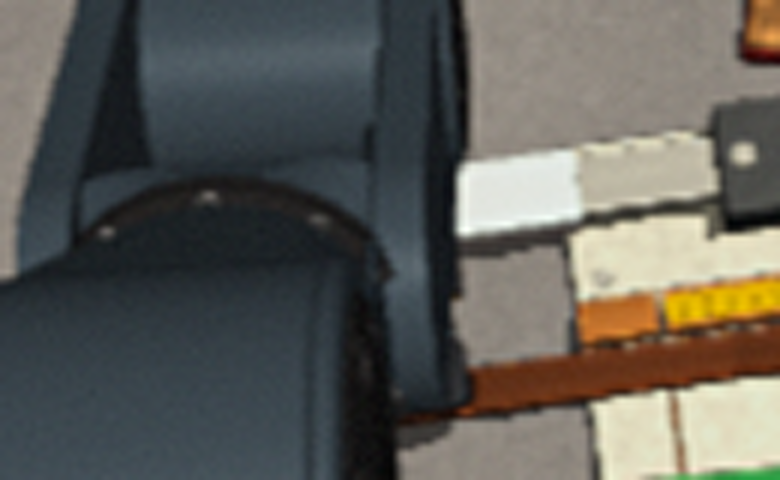

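Call:
servo_tool --targets '[[[0.001,0,0],[0,0,0]],[[0.002,0,0],[0,0,0]],[[0.003,0,0],[0,0,0]],[[0.004,0,0],[0,0,0]],[[0.005,0,0],[0,0,0]],[[0.006,0,0],[0,0,0]],[[0.007,0,0],[0,0,0]],[[0.008,0,0],[0,0,0]],[[0.008,0,0],[0,0,0]]]'

```text
time_s: 10.02
position: [0.5618, 0.1671, 0.031]
tcp_rot: [[-0.158, 0.987, 0.003], [0.987, 0.158, -0.003], [-0.003, 0.003, -1.0]]
force: [6.6, -5.5, 2.4]
opening: 0.34
```

```bash
python3 st.py
```

```text
t 10.03 jig pos mm [ 66.24 145.83  30.97] F jig [ 5.66 -6.51  2.39] M [-1.11 -0.81  0.04] open mm 29.59 yaw err deg 0.07 z [ 0.0029 -0.0033 -1.    ]
```

Call:
servo_tool --targets '[[[0.001,0,0],[0,0,0]],[[0.002,0,0],[0,0,0]],[[0.003,0,0],[0,0,0]],[[0.003,0,0],[0,0,0]]]'

```text
time_s: 10.52
position: [0.5613, 0.1701, 0.031]
tcp_rot: [[-0.158, 0.987, 0.003], [0.987, 0.158, -0.003], [-0.003, 0.003, -1.0]]
force: [6.7, -6.1, 1.8]
opening: 0.34
```

```bash
python3 st.py
```

```text
t 10.53 jig pos mm [ 66.21 148.87  30.97] F jig [ 5.62 -7.05  1.77] M [-1.14 -0.88  0.06] open mm 29.58 yaw err deg 0.08 z [ 0.0028 -0.0033 -1.    ]
```

Call:
servo_tool --targets '[[[0.001,0,0],[0,0,0]],[[0.002,0,0],[0,0,0]],[[0.003,0,0],[0,0,0]],[[0.003,0,0],[0,0,0]]]'

```text
time_s: 11.02
position: [0.5608, 0.173, 0.031]
tcp_rot: [[-0.158, 0.987, 0.003], [0.987, 0.158, -0.003], [-0.003, 0.003, -1.0]]
force: [6.2, -5.3, 2.4]
opening: 0.337
```

```bash
python3 st.py
```

```text
t 11.03 jig pos mm [ 66.21 151.87  30.97] F jig [ 5.28 -6.22  2.43] M [-1.13 -0.87  0.06] open mm 29.34 yaw err deg 0.08 z [ 0.0028 -0.0032 -1.    ]
```

Call:
servo_tool --targets '[[[0.001,0,0],[0,0,0]],[[0.002,0,0],[0,0,0]],[[0.003,0,0],[0,0,0]],[[0.003,0,0],[0,0,0]]]'

```text
time_s: 11.52
position: [0.5603, 0.176, 0.031]
tcp_rot: [[-0.158, 0.987, 0.003], [0.987, 0.158, -0.003], [-0.003, 0.003, -1.0]]
force: [5.8, -5.2, 1.9]
opening: 0.342
```

```bash
python3 st.py
```

```text
t 11.53 jig pos mm [ 66.19 154.91  30.99] F jig [ 4.96 -6.1   1.86] M [-1.07 -0.9   0.11] open mm 29.74 yaw err deg 0.08 z [ 0.0028 -0.0032 -1.    ]
```

Call:
servo_tool --targets '[[[0.001,0,0],[0,0,0]],[[0.002,0,0],[0,0,0]],[[0.003,0,0],[0,0,0]],[[0.003,0,0],[0,0,0]]]'

```text
time_s: 12.02
position: [0.5597, 0.1798, 0.031]
tcp_rot: [[-0.157, 0.988, 0.003], [0.988, 0.157, -0.001], [-0.002, 0.003, -1.0]]
force: [5.6, -1.7, 1.8]
opening: 0.342
```

```bash
python3 st.py
```

```text
t 12.03 jig pos mm [ 66.17 158.77  30.98] F jig [ 5.28 -2.52  1.85] M [-0.58 -0.86  0.02] open mm 29.74 yaw err deg 0.04 z [ 0.0029 -0.0019 -1.    ]
```

Call:
servo_tool --targets '[[[0.0005,0,0],[0,0,0]],[[0.001,0,0],[0,0,0]],[[0.0015,0,0],[0,0,0]],[[0.0015,0,0],[0,0,0]]]'

```text
time_s: 12.52
position: [0.5593, 0.1822, 0.031]
tcp_rot: [[-0.157, 0.988, 0.003], [0.988, 0.157, -0.0], [-0.001, 0.003, -1.0]]
force: [5.1, 0.0, 2.2]
opening: 0.339
```

```bash
python3 st.py
```

```text
t 12.53 jig pos mm [ 66.15 161.23  30.98] F jig [ 5.01 -0.78  2.2 ] M [-0.11 -0.91  0.1 ] open mm 29.45 yaw err deg 0.03 z [ 3.1e-03 -7.0e-04 -1.0e+00]
```

Call:
servo_tool --targets '[[[0.0005,0,0],[0,0,0]],[[0.001,0,0],[0,0,0]],[[0.0015,0,0],[0,0,0]],[[0.0015,0,0],[0,0,0]]]'

```text
time_s: 13.02
position: [0.5592, 0.1829, 0.031]
tcp_rot: [[-0.157, 0.988, 0.003], [0.988, 0.157, -0.001], [-0.002, 0.003, -1.0]]
force: [6.3, -1.8, 2.2]
opening: 0.344
```

```bash
python3 st.py
```

```text
t 13.03 jig pos mm [ 66.13 161.89  30.99] F jig [ 5.99 -2.76  2.2 ] M [-0.56 -0.82  0.07] open mm 29.92 yaw err deg 0.05 z [ 0.0029 -0.002  -1.    ]
```

Call:
servo_tool --targets '[[[0.0005,0,0],[0,0,0]],[[0.001,0,0],[0,0,0]],[[0.0015,0,0],[0,0,0]],[[0.0015,0,0],[0,0,0]]]'

```text
time_s: 13.52
position: [0.5589, 0.1843, 0.031]
tcp_rot: [[-0.157, 0.988, 0.003], [0.988, 0.157, -0.002], [-0.002, 0.003, -1.0]]
force: [5.7, -2.7, 2.4]
opening: 0.34
```

```bash
python3 st.py
```

```text
t 13.53 jig pos mm [ 66.1  163.34  30.98] F jig [ 5.23 -3.61  2.44] M [-0.7  -0.84  0.1 ] open mm 29.56 yaw err deg 0.06 z [ 0.0028 -0.002  -1.    ]
```

Call:
servo_tool --targets '[[[0.0005,0,0],[0,0,0]],[[0.001,0,0],[0,0,0]],[[0.0015,0,0],[0,0,0]],[[0.0015,0,0],[0,0,0]]]'

```text
time_s: 14.02
position: [0.5588, 0.1852, 0.031]
tcp_rot: [[-0.158, 0.988, 0.003], [0.988, 0.158, -0.002], [-0.003, 0.003, -1.0]]
force: [6.1, -5.1, 3.2]
opening: 0.342
```

```bash
python3 st.py
```

```text
t 14.03 jig pos mm [ 66.11 164.21  30.97] F jig [ 5.22 -5.99  3.23] M [-1.   -0.84  0.05] open mm 29.76 yaw err deg 0.07 z [ 0.0026 -0.0029 -1.    ]
```

Call:
servo_tool --targets '[[[0.0005,0,0],[0,0,0]],[[0.001,0,0],[0,0,0]],[[0.001,0,0],[0,0,0]]]'

```text
time_s: 14.4
position: [0.5587, 0.1854, 0.031]
tcp_rot: [[-0.158, 0.987, 0.003], [0.987, 0.158, -0.003], [-0.004, 0.002, -1.0]]
force: [5.8, -7.3, 1.8]
opening: 0.338
```

```bash
python3 st.py
```

```text
t 14.4 jig pos mm [ 66.09 164.45  30.96] F jig [ 4.62 -8.08  1.79] M [-1.43 -0.86 -0.  ] open mm 29.43 yaw err deg 0.09 z [ 0.0024 -0.0039 -1.    ]
```

The tube locked: the force rose 2 N over 0.24 mm of travel. I'll relax the pull, open, lift and look.

Call:
servo_tool --targets '[[[-0.001,0.0005,0],[0,0,0]],[[-0.0018,0.001,0],[0,0,0]],[[-0.0018,0.001,0],[0,0,0]]]'

```text
time_s: 14.78
position: [0.5587, 0.1854, 0.031]
tcp_rot: [[-0.157, 0.988, 0.001], [0.988, 0.157, -0.001], [-0.002, 0.001, -1.0]]
force: [4.1, -3.7, 5.7]
opening: 0.342
```

Call:
servo_tool --targets '[[[0,0,0],[0,0,0]],[[0,0,0],[0,0,0]],[[0,0,0],[0,0,0]],[[0,0,-0.04],[0,0,0]],[[0,0,-0.09],[0,0,0]],[[-0.05,0.0,-0.12],[0,0,0]],[[-0.11,0.0,-0.12],[0,0,0]],[[-0.17,0.0,-0.12],[0,0,0]],[[-0.23,0.0,-0.12],[0,0,0]],[[-0.29,0.0,-0.12],[0,0,0]],[[-0.29,0,-0.12],[0,0,0]]]' --gripper 0.06

```text
time_s: 16.15
position: [0.6038, -0.1044, 0.1501]
tcp_rot: [[-0.151, 0.989, 0.0], [0.989, 0.151, -0.001], [-0.001, -0.0, -1.0]]
force: [0.4, 1.1, -0.3]
opening: 0.688
```

Run:
```python
from st import *;from rig import eyes;import cv2
st()
a=eyes.capture("top")["pixels"][220:310,220:420]
cv2.imwrite("pics/a3.png",cv2.resize(a,None,fx=4,fy=4,interpolation=cv2.INTER_CUBIC))
```

```text
t 16.15 jig pos mm [  65.33 -128.88  150.06] F jig [ 0.58  1.06 -0.35] M [-0.09  0.04  0.04] open mm 59.83 yaw err deg -0.33 z [-1.e-04 -6.e-04 -1.e+00]
```

View pics/a3.png

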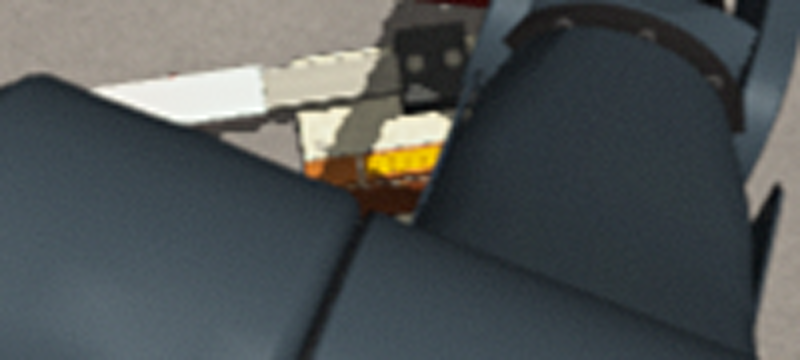

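The tube's inner end moved from (316,57) to (262,65), about 34 mm, and the red button shows at (172,74). Next I move above the strip's tail.

Call:
servo_tool --targets '[[[-0.04,-0.04,0],[0,0,0]],[[-0.085,-0.077,0.02],[0,0,0]],[[-0.085,-0.077,0.06],[0,0,0]],[[-0.085,-0.077,0.06],[0,0,0]],[[-0.085,-0.077,0.06],[0,0,0]],[[-0.085,-0.077,0.06],[0,0,0]]]' --gripper 0.06

```text
time_s: 16.95
position: [0.5421, -0.1953, 0.092]
tcp_rot: [[-0.158, 0.987, 0.002], [0.987, 0.158, -0.001], [-0.002, 0.002, -1.0]]
force: [0.6, -0.4, -0.5]
opening: 0.689
```

Run:
```python
from st import *;from rig import eyes;import cv2
st()
a=eyes.capture("top");p=a["pixels"]
cv2.imwrite("pics/a4.png",cv2.resize(p[220:310,220:420],None,fx=4,fy=4,interpolation=cv2.INTER_CUBIC))
s=eyes.capture("side")["pixels"];cv2.imwrite("pics/b4.png",cv2.resize(s[180:340,230:390],(640,640))[:600])
for u in [(262,65),(267,112)]:
    b=back(crop(*u),.065);print(((b-[q[0],q[1],0])@RJ).round(4))
```

```text
t 16.95 jig pos mm [  -9.89 -209.     92.02] F jig [ 0.56 -0.45 -0.54] M [-0.07  0.01 -0.03] open mm 59.92 yaw err deg 0.11 z [ 0.0021 -0.0016 -1.    ]
[0.0805 0.0738 0.065 ]
[0.05   0.0745 0.065 ]
```

View pics/b4.png

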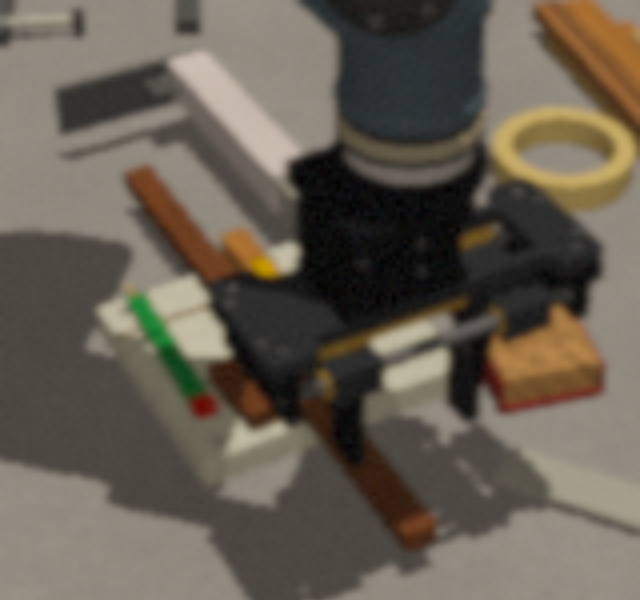

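Call:
servo_tool --targets '[[[-0.005,-0.0015,0.02],[0,0,0]],[[-0.005,-0.0015,0.05],[0,0,0]],[[-0.005,-0.0015,0.075],[0,0,0]],[[-0.005,-0.0015,0.079],[0,0,0]],[[-0.005,-0.0015,0.079],[0,0,0]],[[-0.005,-0.0015,0.079],[0,0,0]]]' --gripper 0.045

```text
time_s: 17.8
position: [0.541, -0.2017, 0.0128]
tcp_rot: [[-0.157, 0.988, 0.002], [0.988, 0.157, -0.001], [-0.002, 0.002, -1.0]]
force: [-0.0, 0.4, -0.1]
opening: 0.517
```

```bash
python3 st.py
```

```text
t 17.8 jig pos mm [ -11.97 -215.09   12.8 ] F jig [ 0.05  0.38 -0.05] M [-0.08  0.05 -0.03] open mm 44.99 yaw err deg 0.01 z [ 0.0018 -0.0016 -1.    ]
```

Call:
servo_tool --targets '[[[0,0,0],[0,0,0]],[[0,0,0],[0,0,0]],[[0,0,0],[0,0,0]],[[0,0,0],[0,0,0]]]' --gripper 0.018

```text
time_s: 18.3
position: [0.5403, -0.2013, 0.0117]
tcp_rot: [[-0.156, 0.988, 0.0], [0.988, 0.156, -0.0], [-0.0, 0.0, -1.0]]
force: [0.8, -0.0, 0.1]
opening: 0.225
```

```bash
python3 st.py
```

```text
t 18.3 jig pos mm [ -12.63 -214.66   11.66] F jig [ 0.83 -0.17  0.07] M [-0.06 -0.1  -0.11] open mm 19.58 yaw err deg -0.02 z [ 4.e-04 -2.e-04 -1.e+00]
```

Call:
servo_tool --targets '[[[0.008,0,0],[0,0,0]],[[0.018,0.0005,0],[0,0,0]],[[0.028,0.001,0],[0,0,0]],[[0.038,0.001,0],[0,0,0]],[[0.048,0.001,0],[0,0,0]],[[0.058,0.001,0],[0,0,0]],[[0.066,0.001,0],[0,0,0]],[[0.07,0.001,0],[0,0,0]],[[0.07,0.001,0],[0,0,0]]]'

```text
time_s: 19.42
position: [0.5299, -0.1311, 0.0116]
tcp_rot: [[-0.156, 0.988, -0.001], [0.988, 0.156, 0.001], [0.001, -0.0, -1.0]]
force: [0.9, 1.8, 2.4]
opening: 0.228
```

Run:
```python
from st import *;from rig import eyes;import cv2
st()
p=eyes.capture("top")["pixels"]
cv2.imwrite("pics/a5.png",cv2.resize(p[220:310,210:360],None,fx=5,fy=5,interpolation=cv2.INTER_CUBIC))
s=eyes.capture("side")["pixels"];cv2.imwrite("pics/b5.png",cv2.resize(s[180:300,230:370],(700,600),interpolation=cv2.INTER_CUBIC))
```

```text
t 19.43 jig pos mm [ -11.88 -143.7    11.56] F jig [1.21 1.62 2.38] M [ 0.24 -0.16 -0.  ] open mm 19.83 yaw err deg -0.02 z [-3.0e-04  1.1e-03 -1.0e+00]
```

View pics/a5.png

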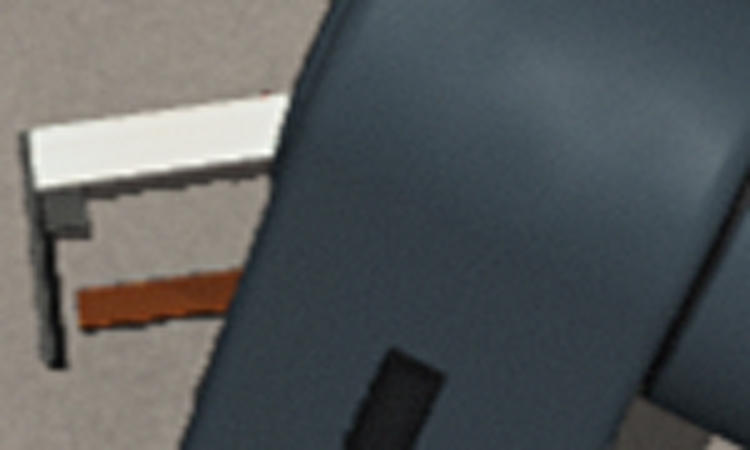

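The strip's end is at (80,310) and the plate's face at about (60,320), so the gap is about 9 mm. I'll creep in.

Call:
servo_tool --targets '[[[0.001,0,0],[0,0,0]],[[0.002,0,0],[0,0,0]],[[0.003,0,0],[0,0,0]],[[0.004,0,0],[0,0,0]],[[0.005,0,0],[0,0,0]],[[0.006,0,0],[0,0,0]],[[0.006,0,0],[0,0,0]],[[0.006,0,0],[0,0,0]]]'

```text
time_s: 20.52
position: [0.5293, -0.126, 0.0116]
tcp_rot: [[-0.156, 0.988, 0.0], [0.988, 0.156, -0.0], [-0.0, 0.0, -1.0]]
force: [1.2, -1.1, 3.3]
opening: 0.228
```

```bash
python3 st.py
```

```text
t 20.52 jig pos mm [ -11.62 -138.53   11.61] F jig [ 0.96 -1.31  3.34] M [-0.33 -0.04 -0.06] open mm 19.82 yaw err deg -0.01 z [ 3.e-04 -1.e-04 -1.e+00]
```

Call:
servo_tool --targets '[[[0.0005,0,0],[0,0,0]],[[0.001,0,0],[0,0,0]],[[0.0015,0,0],[0,0,0]],[[0.0015,0,0],[0,0,0]]]'

```text
time_s: 21.02
position: [0.529, -0.1246, 0.0116]
tcp_rot: [[-0.156, 0.988, 0.0], [0.988, 0.156, -0.0], [-0.0, 0.0, -1.0]]
force: [0.1, -2.9, 2.8]
opening: 0.223
```

```bash
python3 st.py
```

```text
t 21.02 jig pos mm [ -11.7  -137.12   11.62] F jig [-0.32 -2.87  2.8 ] M [-0.52  0.05  0.03] open mm 19.42 yaw err deg -0.0 z [ 2.e-04 -2.e-04 -1.e+00]
```

Call:
servo_tool --targets '[[[0.0005,0,0],[0,0,0]],[[0.001,0,0],[0,0,0]],[[0.001,0,0],[0,0,0]]]'

```text
time_s: 21.4
position: [0.5289, -0.1236, 0.0116]
tcp_rot: [[-0.156, 0.988, 0.0], [0.988, 0.156, -0.0], [-0.0, 0.0, -1.0]]
force: [1.6, -2.5, 4.1]
opening: 0.227
```

```bash
python3 st.py
```

```text
t 21.4 jig pos mm [ -11.72 -136.08   11.61] F jig [ 1.2  -2.77  4.06] M [-0.58 -0.02  0.  ] open mm 19.75 yaw err deg -0.0 z [ 2.e-04 -1.e-04 -1.e+00]
```

Call:
servo_tool --targets '[[[0.0005,0,0],[0,0,0]],[[0.001,0,0],[0,0,0]],[[0.001,0,0],[0,0,0]]]'

```text
time_s: 21.78
position: [0.5287, -0.1226, 0.0116]
tcp_rot: [[-0.156, 0.988, 0.0], [0.988, 0.156, -0.0], [-0.0, 0.0, -1.0]]
force: [0.2, -2.6, 4.0]
opening: 0.223
```

```bash
python3 st.py
```

```text
t 21.77 jig pos mm [ -11.75 -135.04   11.59] F jig [-0.21 -2.56  4.  ] M [-0.57  0.04 -0.07] open mm 19.43 yaw err deg -0.0 z [ 1.e-04 -0.e+00 -1.e+00]
```

Call:
servo_tool --targets '[[[0.0005,0,0],[0,0,0]],[[0.001,0,0],[0,0,0]],[[0.001,0,0],[0,0,0]]]'

```text
time_s: 22.15
position: [0.5287, -0.1222, 0.0116]
tcp_rot: [[-0.157, 0.988, 0.0], [0.988, 0.157, -0.001], [-0.001, 0.0, -1.0]]
force: [-0.4, -5.6, 4.0]
opening: 0.231
```

```bash
python3 st.py
```

```text
t 22.15 jig pos mm [ -11.68 -134.65   11.6 ] F jig [-1.25 -5.43  3.99] M [-0.89  0.14 -0.01] open mm 20.07 yaw err deg 0.01 z [ 3.e-04 -9.e-04 -1.e+00]
```

Contact: motion stalled and the force rose 3 N. I'll relax a little, hold, release, lift clear and check.

Call:
servo_tool --targets '[[[-0.0006,0,-0.0005],[0,0,0]],[[-0.0006,0,-0.0007],[0,0,0]],[[-0.0006,0,-0.0007],[0,0,0]]]'

```text
time_s: 22.52
position: [0.5284, -0.1222, 0.0119]
tcp_rot: [[-0.156, 0.988, -0.0], [0.988, 0.156, 0.0], [0.0, -0.0, -1.0]]
force: [0.0, -4.3, 0.0]
opening: 0.229
```

Call:
servo_tool --targets '[[[0,0,0],[0,0,0]],[[0,0,0],[0,0,0]],[[0,0,0],[0,0,0]],[[0,0,-0.03],[0,0,0]],[[0,0,-0.07],[0,0,0]],[[-0.02,0,-0.12],[0,0,0]],[[-0.07,0,-0.14],[0,0,0]],[[-0.13,0,-0.14],[0,0,0]],[[-0.19,0,-0.14],[0,0,0]],[[-0.25,0,-0.14],[0,0,0]],[[-0.3,0,-0.14],[0,0,0]],[[-0.3,0,-0.14],[0,0,0]]]' --gripper 0.04

```text
time_s: 24.02
position: [0.5751, -0.4225, 0.1517]
tcp_rot: [[-0.152, 0.988, 0.001], [0.988, 0.152, -0.002], [-0.002, 0.001, -1.0]]
force: [0.6, 0.2, -0.7]
opening: 0.461
```

Run:
```python
from st import *;from rig import eyes;import cv2
st()
p=eyes.capture("top")["pixels"]
cv2.imwrite("pics/a6.png",cv2.resize(p[220:310,210:370],None,fx=5,fy=5,interpolation=cv2.INTER_CUBIC))
s=eyes.capture("side")["pixels"];cv2.imwrite("pics/b6.png",cv2.resize(s[180:300,230:370],(700,600),interpolation=cv2.INTER_CUBIC))
```

```text
t 24.02 jig pos mm [ -12.78 -438.61  151.68] F jig [ 0.61  0.14 -0.67] M [0.01 0.02 0.05] open mm 40.13 yaw err deg -0.23 z [ 7.0e-04 -1.7e-03 -1.0e+00]
```

View pics/a6.png

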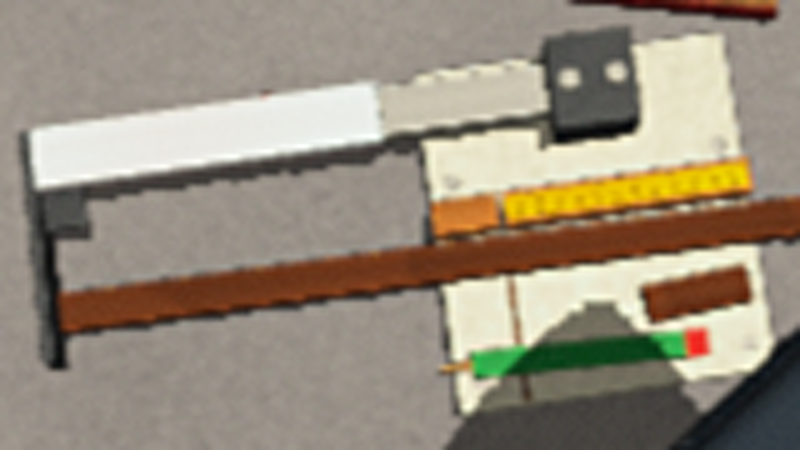

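View pics/b6.png

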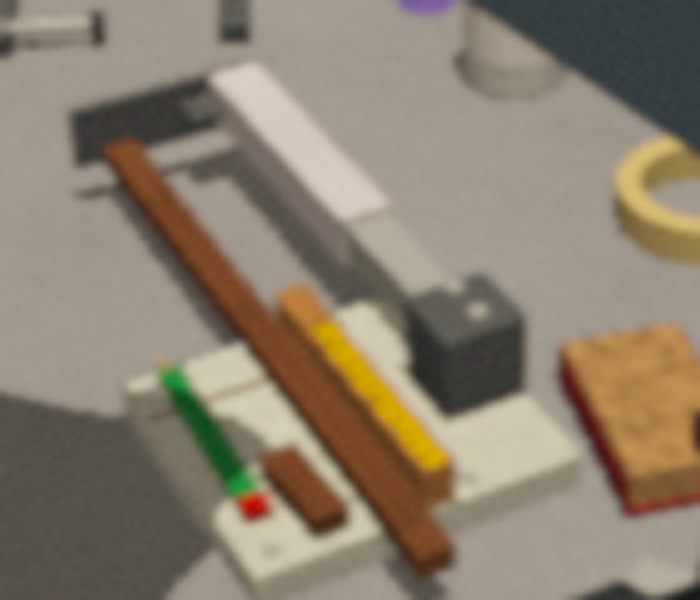

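Run:
```python
from st import *
for u in [(60,293),(64,333),(440,244),(445,283),(750,203),(755,240)]:
    b=back((u[0]/5+210,u[1]/5+220),.037);print(((b-[q[0],q[1],0])@RJ*1e3).round(1))
for u in [(30,130),(38,190),(380,82),(382,142)]:
    b=back((u[0]/5+210,u[1]/5+220),.065);print('tube',((b-[q[0],q[1],0])@RJ*1e3).round(1))
```

```text
[ -1.  248.4  37. ]
[-21.6 248.4  37. ]
[-2.8 53.5 37. ]
[-23.   53.6  37. ]
[  -3.7 -108.    37. ]
[ -23.1 -107.6   37. ]
tube [ 79.4 250.3  65. ]
tube [ 48.4 249.3  65. ]
tube [79.9 72.6 65. ]
tube [49.1 75.5 65. ]
```

```bash
python3 -c "
from rig import order
print(order.hand_in())"
```

```text
the job is handed in; nothing more can be done
None
```

The stop is locked one hole further out and the strip rests against its plate. I handed the job in at about 24 s; no verdict was reported.

- **Stop:** I squeezed the button flush across the tube and drew the tube out. The pull peaked at about 17 N in the readings between moves as the button ducked under the rim. The tube locked about 34 mm further out, which puts the stop face at about 249 mm (the range is 223–262). I judged the click from the pull rising while the tube stood still, and from the red tip showing in the last picture. I had no direct reading of how far the button is pressed.
- **Strip:** I slid it about 80 mm along the fence until it met the plate, at about 5 N on the arm. Then I released it and backed the arm well clear.
- **Last checks:** In the final top picture the strip's end lies at 248.4 mm, within about 1 mm of the stop face. Its centre is at jig x about -11 mm at the end and -13 mm at mid-length, and it is parallel to the fence to about 0.006 rad. The side picture shows it lying flat, and the pencil, offcut and sander in place. I did not re-measure the other bystanders, but the arm never went near them.
- **Disagreement:** The arm met the tube about 1 mm further along jig x than the camera fit, which is within the stated 2 mm calibration.

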